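# Shuttle the specimen carrier into the imaging bay and click its lock

## Task

Slide the specimen carrier along its track, out of the holding hood and in under the imaging hood, until it is fully home against the end stop; its leading grip will not be reachable under the imaging hood, so let go part way and take the trailing grip. Then turn the lock knob clockwise until it clicks past its detent into the locked notch, so that its tongue stands behind the carrier. Keep the carrier down in its track all the time and leave the objective, the vial and the dish standing beside the track where they are.

Things in the scene. Friction and masses are not known exactly. Their poses are not given: they have to be found in the camera images.
- track: grey metal transfer track fixed on the desk: plate 256 (x) x 150 (y) x 10 mm. Origin: underside, below the slideway's centre line; x along the slideway to the imaging hood, z up. Slideway floor 10 mm up, between rails 59 mm apart, 8 wide, tops 18 mm up. Two dark hoods, 75 wide, bridge it (underside 45, top 51 mm up); between them it is open above. End stop inside the imaging hood at x = +117.
- holding_mouth (a point): middle of the slideway floor at the mouth of the holding hood, which covers the track from here (x = -70) back to x = -126; axes as the track's
- imaging_mouth (a point): middle of the slideway floor at the mouth of the imaging hood (round glass window in its roof), which covers the track from here (x = +78) to x = +126; axes as the track's
- carrier: white plate 130 (x) x 56 (y) x 8 mm, loose in the slideway; grip blocks on its centre line at x = +45 (leading) and -45 (trailing), each 26 long, 14 wide (y), from 8 to 30 mm above the underside. Origin: middle of the underside, axes as the track's. Starts near x = -52 of the track, trailing grip under the holding hood; fully home, front edge on the stop, it is at x = +52, 10 mm up.
- lock_grip (a point): on the knob's axis, 60 mm above the desk, at x = -11.5, y = -80 of the track. The knob: black bar 46 long, 12 wide, 38 to 68 mm up, over a 32 mm disc. The point's x runs along the bar and the steel tongue below (8 wide, reaching 82 mm from the axis, 22 to 30 mm up), z up. Unlocked, the tongue points back along the slideway; locked, across it, just behind the trailing grip of a carrier at home.
- lock (a joint): angle of the lock knob in rad, growing clockwise seen from above: 0 in the unlocked notch, 1.4 in the locked notch, stops at -0.05 and 1.5. A sprung plunger resists with up to 0.22 N m, most at 0.35; past 0.7 it snaps the knob on towards 1.4; let go before 0.7, it springs back.
- objective: bystander: white microscope objective standing upright, 35 mm across, 50 mm tall; origin under its centre
- vial: bystander: small vial with black cap, upright, 25 mm across, 62 mm tall; origin under its centre
- dish: bystander: clear round dish, 58 mm across, 16 mm tall; origin under its centre
There are look-alikes about, which are no part of the job. There is more than one size of the carrier; the one meant has the size given above.

How it is judged:
On the way, in this order (a step that is already met when the one before it is completed fails the run):
1. the carrier is home under the imaging hood, within 4 mm of the end stop (x of carrier in the frame of track above 0.048 m and z of carrier in the frame of track below 0.014 m), for 0.2 s.
2. the knob has clicked past its detent into the locked notch (above 1.2 rad) (value of joint lock above 1.2 rad), for 0.2 s.
At the end, for the whole second after the job is handed in: the carrier lies flat in the slideway under the imaging hood within 4 mm of the end stop, at rest, and the lock knob rests in its locked notch (above 1.2 rad) (all of step 1 and value of joint lock above 1.2 rad and linear speed of carrier below 0.01 m/s); the robot touches nothing.
It fails at once if the carrier is lifted more than 12 mm off the slideway floor (z of carrier in the frame of track above 0.022 m).
It fails at once if the objective, the vial or the dish is moved more than 20 mm, or the objective or vial is tipped (distance of any of objective, vial, dish from where it was at the start of the episode above 0.02 m or angle between any of objective, vial's own z axis and vertical above 0.5 rad).
It also fails if it takes over 51 s, if anything falls off the work surface, if the arm or the gripper's body presses on something with over 40 N, if the wrist force passes 120 N, or if a joint passes its speed limit or range.

## Robot

A 6-joint arm with a two-finger parallel gripper is mounted at the origin on the work surface; the furniture and walls round the work are solid. World frame = base frame: x ahead of the robot, y to its left, z up, the work surface at z = 0. Lengths are in m, angles in rad, forces in N, time in s.
With the tool pointing down it reaches from about 0.225 to 0.725 m from the base axis. Payload 3.1 kg.
Tool frame: the origin (TCP) lies between the finger pads; the fingertips stand 8 mm ahead of it and the grasp point (between the pads) lies 11 mm behind it; z points along the fingers, y is the line along which they close (so a half turn about z gives the same grasp; the last joint's range is limited). The gripper opens to 85 mm and grips with 20 to 120 N. Pads are 22 mm wide; open, the fingers measure 114 mm over their backs; the gripper's body (76 mm by 85 mm) begins 54 mm behind the grasp point. The pads swing forward as they close: fully open they stand 13 mm farther back than shut.
Start: joints at [1.018, 0.048, 0.099, 1.622, 0, 1.443], TCP at [0.216, 0.478, 0.239] pointing down, gripper open.
Joint ranges: [-2.91, 2.91], [-0.99, 1.94], [-1.21, 1.42], [-2.12, 2.29], [-1.49, 1.47], [-3.14, 3.14]. Speed limits (rad/s): [2.79, 2.79, 3.14, 3.14, 3.14, 3.14].

## Interface

Orientations are given as a unit quaternion [x, y, z, w].
In Python, from plant import manip, cams, outline_of, spot_point gives the robot as it stands.
- The arm moves only by the shell command python3 -m pendant 'ROWS'. ROWS is JSON, a list of rows, each an object with "travel": the shift along the tool's x, y, z in mm, a list of three; "yaw": the turn about the tool's z in degrees; "jaw": the opening, from 0 (shut) to 1 (fully open). In form: [{"travel": [tx, ty, tz], "yaw": yaw, "jaw": jaw}, ...]. A call has 1 to 12 rows; each row shifts and turns the commanded pose from where the row before left it, along the tool's axes as they then stand; what a row does not reach is not made up. A row lasts 1/12 s, in which the tool goes at most 41.7 mm and 7.16 degrees, less where a joint would pass 70% of its speed; a pose out of reach is approached as far as the arm can. A call is refused whole if a number of a shift passes 41.7 or a number of a turn 7.16, either way. A call with a gripper value outside its range is refused whole. The fingers move at their own pace and stop on an object; the grip force is fixed at half the most. Time passes only in rows, so rows that do not move let the fingers close. It gives the time, the measured TCP pose, the force, the opening and the grip force at its end, in the units of the state.
- manip.sense(): the state, without advancing time (a new reading comes with each control period).
- cams.read_camera(name): name is "scene" or "top"; returns a dict with "frame" (400x640x3 uint8, red, green, blue), "range_z" (400x640 float32, m along the optical axis (not along the pixel's ray), 0 where there is no reading), "mtx" (3x3 intrinsics, pixels), "dist" ([k1, k2, p1, p2, k3] as OpenCV has them; the pictures are not rectified), "R" (3x3) and "t" (3): a world point X has camera coordinates R X + t. Camera axes: x right, y down, z forward; pixel columns grow to the right and rows downward; lengths in m; the calibration is good to about 2 mm. A picture is of the moment at which its call begins.
- manip.close_job(): hands the job in; it is judged then, once.
Trained networks look in the newest picture that a camera, given by its name, has taken for a name from the list of things; names that differ only in an ending like _2 or _b are one class to them, and where a whole thing is asked for, a point or a joint stands for the part that bears it (a point fixed in the world has none). Each returns a list of dicts, best first, with "confidence" (0 to 1); they miss things now and then, are a little off and sometimes report something else, mostly with a low value. They report only what shows in the picture. A call takes as long as a camera call. They do not tell look-alikes from the thing itself.
- outline_of(target, camera): "mask" (400x640 bool, what is visible of it) and "box" ([left, top, right, bottom] in pixels, round what is visible of it).
- spot_point(target, camera): "xy" ([column, row] in pixels: a listed point, or the origin of a listed thing).
The state is a dict: "time": time; "q": joint angles; "joint_vel": joint speeds; "joint_efforts": joint torques, N m; "tool_pos": TCP position; "orientation": TCP orientation; "contact_force": force on the tool from outside, world axes, zero at the start; "ft_torque": the same for the moment, N m; "finger_gap": finger opening in m; "finger_force": force on a finger pad.
Only numpy, scipy, OpenCV 4.12 (cv2) and the standard library are available. Lean on these libraries where they do the work, as an engineer would, in place of code of your own. Each camera call takes 0.05 s, during which the arm holds its last target. There are 200 camera calls.

## Working session

There is one attempt and no reset: what is moved stays moved. The work goes in short steps, Python scripts to look and compute and a shell command to move; the robot and the scene stay as the last step left them, time stands still between calls to the robot, and variables do not carry over. Pictures are saved under pics/ and viewed, at most 10 in all, crops included, and the job is handed in when it is done.

```bash
mkdir -p pics; cat > h.py <<'E'
import numpy as np, cv2
from plant import manip, cams, outline_of, spot_point
def ray(c,uv):
    p=cv2.undistortPoints(np.array([[uv]],float),c["mtx"],np.array(c["dist"]))[0,0]
    d=c["R"].T@np.array([p[0],p[1],1]); o=-c["R"].T@c["t"]; return o,d
def onz(c,uv,z):
    o,d=ray(c,uv); return o+d*(z-o[2])/d[2]
def proj(c,P):
    r,_=cv2.Rodrigues(np.array(c["R"])); return cv2.projectPoints(np.array(P,float).reshape(-1,1,3),r,np.array(c["t"]),c["mtx"],np.array(c["dist"]))[0][:,0]
E
python3 - <<'E'
from h import *
Z=dict(track=0,holding_mouth=.01,imaging_mouth=.01,carrier=.01,lock_grip=.06,objective=0,vial=0,dish=0)
for n in("scene","top"):
    c=cams.read_camera(n); cv2.imwrite(f"pics/{n}0.png",c["frame"][:,:,::-1])
    for k,z in Z.items():
        for r in spot_point(k,n)[:3]: print(n,k,round(r["confidence"],2),np.round(r["xy"]),np.round(onz(c,r["xy"],z),3))
print(manip.sense())
E
```

```text
scene track 0.72 [286. 202.] [0.518 0.221 0.   ]
scene track 0.69 [276. 224.] [0.46  0.322 0.   ]
scene holding_mouth 0.75 [273. 234.] [0.425 0.373 0.01 ]
scene imaging_mouth 0.58 [285. 203.] [0.502 0.242 0.01 ]
scene carrier 0.88 [392. 262.] [0.161 0.311 0.01 ]
scene carrier 0.81 [277. 229.] [0.432 0.35  0.01 ]
scene lock_grip 0.83 [312. 206.] [0.378 0.291 0.06 ]
scene objective 0.68 [237. 215.] [0.566 0.348 0.   ]
scene objective 0.63 [314. 204.] [0.455 0.184 0.   ]
scene vial 0.84 [237. 241.] [0.477 0.432 0.   ]
scene dish 0.58 [280. 222.] [0.46  0.308 0.   ]
scene dish 0.5 [298. 191.] [0.537 0.15  0.   ]
top track 0.81 [314. 178.] [0.46  0.311 0.   ]
top holding_mouth 0.72 [292. 189.] [0.43  0.362 0.01 ]
top imaging_mouth 0.81 [339. 165.] [0.491 0.25  0.01 ]
top carrier 0.93 [317. 300.] [0.169 0.298 0.01 ]
top carrier 0.81 [293. 188.] [0.432 0.36  0.01 ]
top carrier 0.56 [263. 167.] [0.483 0.434 0.01 ]
top lock_grip 0.77 [324. 210.] [0.378 0.284 0.06 ]
top objective 0.74 [304. 135.] [0.568 0.338 0.   ]
top vial 0.62 [264. 168.] [0.482 0.433 0.   ]
top dish 0.62 [382. 150.] [0.532 0.144 0.   ]
top dish 0.61 [292. 191.] [0.427 0.364 0.   ]
{'time': 0.9, 'q': array([ 1.01821293e+00,  4.79890918e-02,  9.92449433e-02,  1.62199550e+00,
       -2.51172700e-06,  1.44300404e+00]), 'joint_vel': array([-0.00080341,  0.0019773 , -0.00071333,  0.00056187, -0.00078789,
        0.00060706]), 'joint_efforts': array([-1.36853737e-04, -3.38639939e+01,  3.20157838e+01,  9.56730510e-04,
       -8.67898120e-05, -7.88049562e-06]), 'tool_pos': array([0.21638283, 0.47834614, 0.2393398 ]), 'orientation': array([2.10802225e-01, 9.77528732e-01, 2.62962940e-05, 1.06397367e-05]), 'contact_force': array([ 0.2042387 , -0.4901642 ,  0.20221465]), 'ft_torque': array([ 0.00480148, -0.04356383, -0.0023369 ]), 'finger_force': 0.0, 'finger_gap': 0.0851777154299233}
```

View pics/scene0.png

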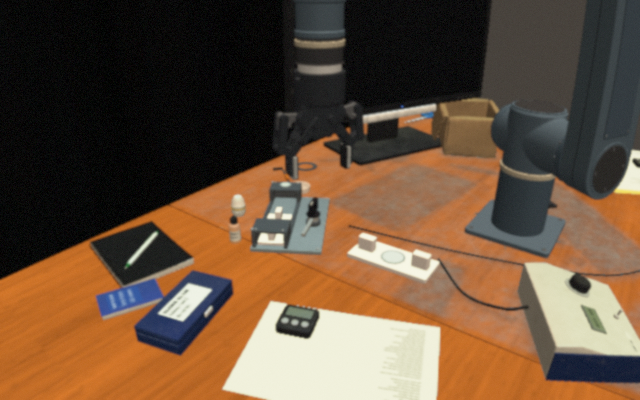

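View pics/top0.png

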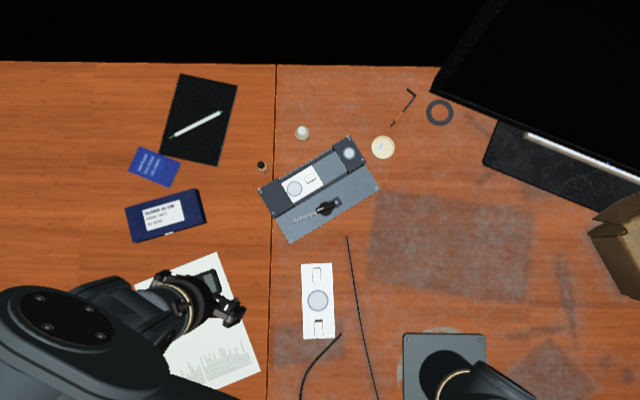

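The scene view shows the track with its two hoods at about (285,215) and the knob at (313,207). The top view shows the holding hood at (272,198), the imaging hood at (350,152), the knob at (325,208) and the carrier grip near (310,182). The large white plate at (317,300) is the look-alike. Next I'll refine the poses from depth.

```bash
cat > m.py <<'E'
from h import *
def cloud(n):
    c=cams.read_camera(n); z=c["range_z"]; v,u=np.nonzero(z>0)
    p=cv2.undistortPoints(np.stack([u,v],1).astype(float)[:,None],c["mtx"],np.array(c["dist"]))[:,0]
    d=z[v,u].astype(float); X=np.c_[p*d[:,None],d]
    return c,(X-np.array(c["t"]).ravel())@np.array(c["R"]),np.stack([u,v],1)
E
python3 - <<'E'
from m import *
for n in("top","scene"):
    c,X,uv=cloud(n)
    near=np.hypot(X[:,0]-.46,X[:,1]-.311)<.17
    X=X[near];uv=uv[near]
    print(n,len(X),np.histogram(X[:,2],np.arange(-.006,.08,.004)))
    yaw=np.radians(-60);e=np.array([np.cos(yaw),np.sin(yaw)]);f=np.array([-e[1],e[0]])
    L=np.c_[(X[:,:2]-[.46,.311])@e,(X[:,:2]-[.46,.311])@f]
    for nm,m in dict(hold=(abs(X[:,2]-.051)<.005)&(L[:,0]<-.06)&(abs(L[:,1])<.06),imag=(abs(X[:,2]-.051)<.005)&(L[:,0]>.06)&(abs(L[:,1])<.06),knob=(abs(X[:,2]-.068)<.006)&(abs(L[:,1]+.08)<.035),grip=(abs(X[:,2]-.04)<.005)&(abs(L[:,0])<.05)&(abs(L[:,1])<.03),tong=(abs(X[:,2]-.03)<.004)&(L[:,1]<-.055)).items():
        P=X[m]
        if len(P)<4: print(nm,len(P)); continue
        r=cv2.minAreaRect((P[:,:2]*1000).astype(np.float32)); print(nm,len(P),P.mean(0).round(4),np.round(r[0],1),np.round(r[1],1),round(r[2],1))
    t=outline_of("track",n)[0]; print(t["box"],t["confidence"])
    cnt=max(cv2.findContours(t["mask"].astype(np.uint8),0,1)[0],key=len)
    pl=np.array([onz(c,p,.01)[:2] for p in cnt[:,0].astype(float)]); r=cv2.minAreaRect((pl*1000).astype(np.float32)); print("plate",r)
c=cams.read_camera("top")
cv2.imwrite("pics/top1.png",cv2.resize(c["frame"][120:260,230:420,::-1],None,fx=4,fy=4,interpolation=cv2.INTER_CUBIC))
E
```

```text
top 14922 (array([ 433, 5833, 1550, 1213, 2230,  626,  824,   59,   58,   92,   53,
        129,   86,  269, 1052,  188,   32,   25,   88,   10,    0]), array([-0.006, -0.002,  0.002,  0.006,  0.01 ,  0.014,  0.018,  0.022,
        0.026,  0.03 ,  0.034,  0.038,  0.042,  0.046,  0.05 ,  0.054,
        0.058,  0.062,  0.066,  0.07 ,  0.074,  0.078]))
hold 780 [0.4065 0.3975 0.0516] [407.4 398.1] [77.6 55.8] 32.1
imag 611 [0.512  0.2283 0.0519] [513.  228.3] [75.4 48.1] 31.5
knob 110 [0.3844 0.2818 0.0679] [384.7 282. ] [12.2 45.7] 22.5
grip 66 [0.4556 0.3189 0.0404] [455.6 318.8] [13.6 25.5] 33.8
tong 86 [0.3648 0.3303 0.0305] [364.8 330.4] [ 7.8 57.6] 22.2
[256.1, 135.5, 379.6, 244.6] 0.7
plate ((433.1796875, 295.5345458984375), (154.64166259765625, 263.9751281738281), 32.11030960083008)
scene 8580 (array([  65, 3424,  356,  643, 1403,  326,  415,  173,  168,  149,  135,
        143,  100,  185,  700,   88,   34,   24,   46,    3,    0]), array([-0.006, -0.002,  0.002,  0.006,  0.01 ,  0.014,  0.018,  0.022,
        0.026,  0.03 ,  0.034,  0.038,  0.042,  0.046,  0.05 ,  0.054,
        0.058,  0.062,  0.066,  0.07 ,  0.074,  0.078]))
hold 548 [0.4022 0.4011 0.0511] [405.5 398.3] [78.3 60. ] 30.7
imag 277 [0.507  0.2329 0.0517] [511.6 228.6] [76.7 55.4] 34.3
knob 65 [0.3804 0.2862 0.0673] [382.5 283.8] [11.9 44.4] 22.4
grip 46 [0.4521 0.3214 0.0395] [454.3 318.2] [13.9 30.1] 33.6
tong 98 [0.3665 0.3189 0.0299] [362.9 318.1] [27.9 82.6] 32.3
[250.2, 182.0, 330.9, 256.7] 0.68
plate ((458.0682373046875, 264.97698974609375), (166.0618896484375, 366.93524169921875), 32.37852096557617)
```

View pics/top1.png

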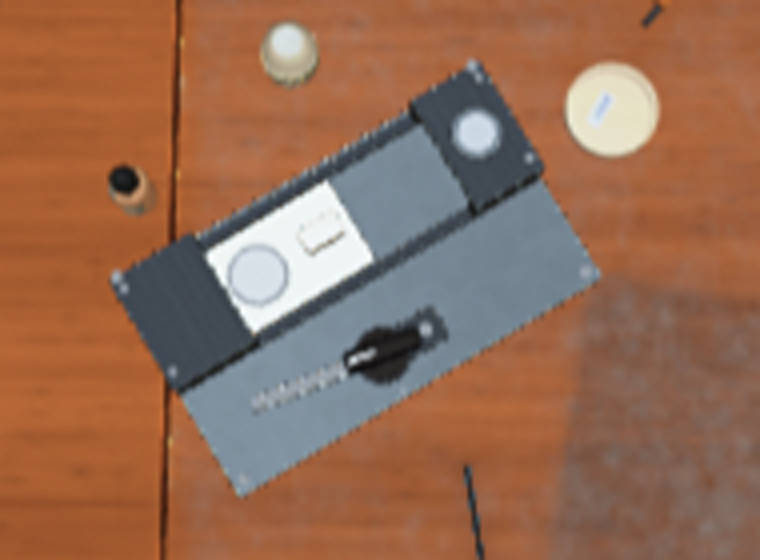

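The top crop shows the carrier's exposed leading grip at about (320,232) in the crop, the knob at (385,350), and the tongue pointing back to (255,400). Depth gives:
- Track origin: about (0.4588, 0.3147), yaw -58.05°.
- Knob axis: (0.3848, 0.2821), bar at -67.7°, which fits the listed geometry.

I'll turn the tool so that its x runs along the track and the last joint keeps enough range for the knob turn.

```bash
cat > go.py <<'E'
# usage: go.py trackx tracky tcpz yaw_deg -> remaining shift in tool axes (mm), yaw (deg tool)
import sys; from h import *
from scipy.spatial.transform import Rotation as R
O=np.array([.4588,.3147,0]); a=np.radians(-58.05); e=np.array([np.cos(a),np.sin(a),0]); f=np.array([-e[1],e[0],0])
s=manip.sense(); p=np.array(s["tool_pos"]); M=R.from_quat(s["orientation"]).as_matrix(); xa=np.degrees(np.arctan2(M[1,0],M[0,0]))
print("t",round(s["time"],2),"track xyz mm",np.round(1000*np.array([(p-O)@e,(p-O)@f,p[2]]),1),"xang",round(xa,2),"tilt",round(M[2,2],4),"gap",round(s["finger_gap"]*1000,1),"ff",round(float(s["finger_force"]),1),"F",np.round(s["contact_force"],1),"q6",round(s["q"][5],2))
if len(sys.argv)>3:
    x,y,z=map(float,sys.argv[1:4]); T=O+e*x/1000+f*y/1000; T[2]=z/1000
    print("shift",np.round(M.T@(T-p)*1000,1))
    if len(sys.argv)>4: print("yaw",round(-((float(sys.argv[4])-xa+180)%360-180),2))
E
r='{"travel":[0,0,0],"yaw":-7.0,"jaw":0.5}'
python3 -m pendant '[{"travel":[0,0,-2],"yaw":-7,"jaw":0.5},{"travel":[0,0,0],"yaw":-7,"jaw":0.5},{"travel":[0,0,0],"yaw":-7,"jaw":0.5},{"travel":[0,0,0],"yaw":-7,"jaw":0.5},{"travel":[0,0,0],"yaw":-7,"jaw":0.5},{"travel":[0,0,0],"yaw":-7,"jaw":0.5},{"travel":[0,0,0],"yaw":-7,"jaw":0.5},{"travel":[0,0,0],"yaw":-7,"jaw":0.5},{"travel":[0,0,0],"yaw":-7,"jaw":0.5},{"travel":[0,0,0],"yaw":-7,"jaw":0.5},{"travel":[0,0,0],"yaw":-7,"jaw":0.5},{"travel":[0,0,0],"yaw":-7,"jaw":0.5}]'
python3 -m pendant '[{"travel":[0,0,0],"yaw":-7,"jaw":0.5},{"travel":[0,0,0],"yaw":-7,"jaw":0.5},{"travel":[0,0,0],"yaw":-7,"jaw":0.5},{"travel":[0,0,0],"yaw":-7,"jaw":0.5},{"travel":[0,0,0],"yaw":-7,"jaw":0.5},{"travel":[0,0,0],"yaw":-7,"jaw":0.5},{"travel":[0,0,0],"yaw":-7,"jaw":0.5},{"travel":[0,0,0],"yaw":-7,"jaw":0.5},{"travel":[0,0,0],"yaw":-6.3,"jaw":0.5}]'
python3 go.py -6 -0.3 120 -58.05
```

```text
time: 2.15
tool_pos: [0.2164, 0.4783, 0.2413]
orientation: [-0.5, 0.866, 0.0, -0.0]
contact_force: [0.1, 0.3, 0.8]
finger_gap: 0.0425
finger_force: 0.0
time: 2.9
tool_pos: [0.2164, 0.4783, 0.2413]
orientation: [0.876, -0.483, -0.0, -0.0]
contact_force: [-1.3, 1.4, 0.8]
finger_gap: 0.0429
finger_force: 0.0
t 2.9 track xyz mm [-267.1 -119.1  241.3] xang -57.7 tilt -1.0 gap 42.9 ff 0.0 F [-1.3  1.4  0.8] q6 -1.12
shift [ 261.9 -117.2  121.3]
yaw 0.35
```

```bash
python3 -m pendant '[{"travel":[26,-11.7,12],"yaw":0.35,"jaw":0.5},{"travel":[26,-11.7,12],"yaw":0,"jaw":0.5},{"travel":[26,-11.7,12],"yaw":0,"jaw":0.5},{"travel":[26,-11.7,12],"yaw":0,"jaw":0.5},{"travel":[26,-11.7,12],"yaw":0,"jaw":0.5},{"travel":[26,-11.7,12],"yaw":0,"jaw":0.5},{"travel":[26,-11.7,12],"yaw":0,"jaw":0.5},{"travel":[26,-11.7,12],"yaw":0,"jaw":0.5},{"travel":[26,-11.7,12],"yaw":0,"jaw":0.5},{"travel":[26,-11.7,12],"yaw":0,"jaw":0.5},{"travel":[0,0,0],"yaw":0,"jaw":0.5},{"travel":[0,0,0],"yaw":0,"jaw":0.5}]' >/dev/null
python3 go.py -6 -0.3 28 -58.05
```

```text
t 3.9 track xyz mm [ -5.3  -4.  120. ] xang -58.56 tilt -1.0 gap 43.0 ff 0.0 F [0.2 0.9 0.2] q6 -1.63
shift [-0.7 -4.  92. ]
yaw -0.51
```

```bash
python3 -m pendant '[{"travel":[-0.5,-2,15],"yaw":-0.5,"jaw":0.5},{"travel":[0,-1.8,15],"yaw":0,"jaw":0.5},{"travel":[0,0,15],"yaw":0,"jaw":0.5},{"travel":[0,0,15],"yaw":0,"jaw":0.5},{"travel":[0,0,10],"yaw":0,"jaw":0.5},{"travel":[0,0,0],"yaw":0,"jaw":0.5}]' 
python3 go.py -6 -0.3 28 -58.05
```

```text
time: 4.4
tool_pos: [0.453, 0.3207, 0.0491]
orientation: [0.875, -0.483, -0.001, 0.002]
contact_force: [-0.3, 0.1, -0.9]
finger_gap: 0.0425
finger_force: 0.0
t 4.4 track xyz mm [-8.2 -1.8 49.1] xang -57.81 tilt -1.0 gap 42.5 ff 0.0 F [-0.3  0.1 -0.9] q6 -1.64
shift [ 2.2 -1.5 21.1]
yaw 0.24
```

```bash
python3 - <<'E'
from h import *
c=cams.read_camera("scene")
cv2.imwrite("pics/s2.png",cv2.resize(c["frame"][150:270,210:370,::-1],None,fx=4.5,fy=4.5,interpolation=cv2.INTER_CUBIC))
E
```

```text
(no output)
```

View pics/s2.png

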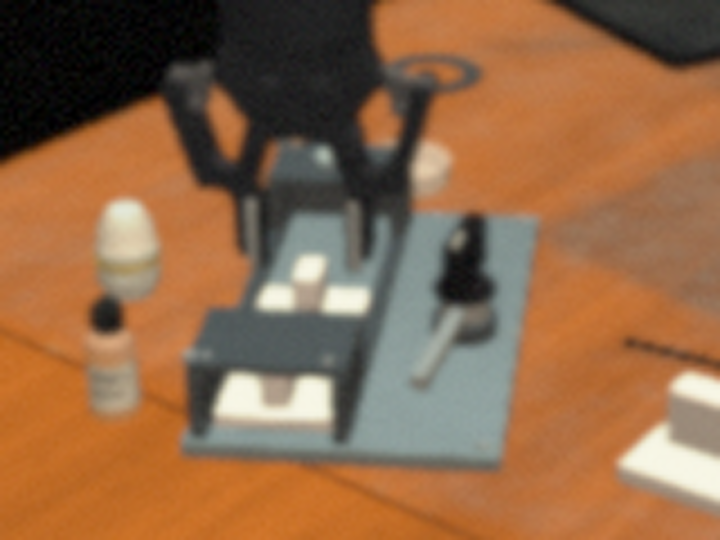

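The picture shows the fingers at (250,235) and (355,240), straddling the leading grip at (310,280), with the bystanders clear. I'll go down and close.

```bash
python3 -m pendant '[{"travel":[1,-1,7],"yaw":0,"jaw":0.5},{"travel":[0,0,7],"yaw":0,"jaw":0.5},{"travel":[0,0,7],"yaw":0,"jaw":0.5},{"travel":[0,0,0],"yaw":0,"jaw":0.5},{"travel":[0,0,0],"yaw":0,"jaw":0.5}]' >/dev/null
python3 go.py -6 -0.3 28 -58.05
python3 -m pendant '[{"travel":[0,0,0],"yaw":0,"jaw":0},{"travel":[0,0,0],"yaw":0,"jaw":0},{"travel":[0,0,0],"yaw":0,"jaw":0},{"travel":[0,0,0],"yaw":0,"jaw":0},{"travel":[0,0,0],"yaw":0,"jaw":0}]' >/dev/null
python3 go.py -6 -0.3 28 -58.05
```

```text
t 4.87 track xyz mm [-6.   0.7 29.6] xang -57.89 tilt -1.0 gap 42.3 ff 0.0 F [-0.1  0.8 -0.3] q6 -1.64
shift [0.  1.  1.6]
yaw 0.16
t 5.28 track xyz mm [-6.3 -0.3 30.9] xang -57.89 tilt -1.0 gap 12.4 ff 62.1 F [-5.1 -2.7  5.3] q6 -1.64
shift [0.3 0.  2.9]
yaw 0.16
```

```bash
python3 -m pendant '[{"travel":[2,0,-0.5],"yaw":0,"jaw":0},{"travel":[5,0,0],"yaw":0,"jaw":0},{"travel":[5,0,0],"yaw":0,"jaw":0},{"travel":[5,0,0],"yaw":0,"jaw":0},{"travel":[5,0,0],"yaw":0,"jaw":0}]'
python3 go.py 46 -0.3 30 -58.05
```

```text
time: 5.7
tool_pos: [0.4656, 0.3034, 0.031]
orientation: [0.876, -0.483, -0.003, -0.0]
contact_force: [-5.9, 2.5, 3.0]
finger_gap: 0.0126
finger_force: 61.9
t 5.7 track xyz mm [13.2 -0.3 31. ] xang -57.78 tilt -1.0 gap 12.6 ff 61.9 F [-5.9  2.5  3. ] q6 -1.68
shift [32.8  0.2  0.8]
yaw 0.27
```

```bash
python3 -m pendant '[{"travel":[5,0,0],"yaw":0,"jaw":0},{"travel":[5,0,0],"yaw":0,"jaw":0},{"travel":[5,0,0],"yaw":0,"jaw":0},{"travel":[5,0,0],"yaw":0,"jaw":0},{"travel":[5,0,0],"yaw":0,"jaw":0},{"travel":[5,0,0],"yaw":0,"jaw":0},{"travel":[1,0,0],"yaw":0,"jaw":0},{"travel":[0,0,0],"yaw":0,"jaw":0}]' >/dev/null
python3 go.py 46 -0.3 30 -58.05
python3 -m pendant '[{"travel":[0,0,0],"yaw":0,"jaw":0.2},{"travel":[0,0,0],"yaw":0,"jaw":0.5},{"travel":[0,0,0],"yaw":0,"jaw":0.5},{"travel":[0,0,-10],"yaw":0,"jaw":0.5},{"travel":[0,0,-20],"yaw":0,"jaw":0.5},{"travel":[0,0,-15],"yaw":0,"jaw":0.5},{"travel":[0,0,0],"yaw":0,"jaw":0.5}]' >/dev/null
python3 go.py -44 -0.3 75 -58.05
python3 - <<'E'
from m import *
c,X,uv=cloud("top")
O=np.array([.4588,.3147]);a=np.radians(-58.05);e=np.array([np.cos(a),np.sin(a)]);f=np.array([-e[1],e[0]])
L=np.c_[(X[:,:2]-O)@e,(X[:,:2]-O)@f,X[:,2]]*1000
m=(abs(L[:,2]-40)<4)&(L[:,0]<0)&(L[:,0]>-66)&(abs(L[:,1])<20)
P=L[m];print(len(P),P.mean(0),cv2.minAreaRect(P[:,:2].astype(np.float32)))
cv2.imwrite("pics/t3.png",cv2.resize(c["frame"][120:260,230:420,::-1],None,fx=4,fy=4,interpolation=cv2.INTER_CUBIC))
E
```

```text
t 6.37 track xyz mm [44.7 -0.1 31. ] xang -57.83 tilt -1.0 gap 12.4 ff 61.9 F [-6.1  2.2  3.2] q6 -1.73
shift [1.3 0.2 1. ]
yaw 0.22
t 6.95 track xyz mm [47.7  4.8 80.7] xang -57.9 tilt -1.0 gap 42.8 ff 0.0 F [0.8 0.7 0.8] q6 -1.73
shift [-91.8   4.9   5.5]
yaw 0.15
68 [-44.32095801   0.45604798  40.12234915] ((-44.297245025634766, 0.7340283393859863), (25.598949432373047, 13.61282730102539), 1.2200175523757935)
```

View pics/t3.png

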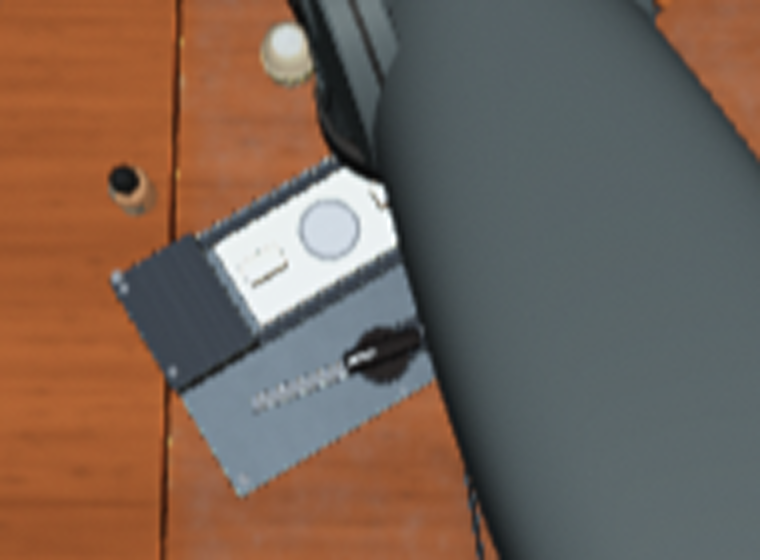

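The carrier has slid to x≈0.7. Its trailing grip is now in the open at crop pixel (265,263), which is track (-44.3, +0.5). I'll take that grip next.

```bash
python3 -m pendant '[{"travel":[-15,1,0],"yaw":0,"jaw":0.5},{"travel":[-15,1,0],"yaw":0,"jaw":0.5},{"travel":[-15,1,0],"yaw":0,"jaw":0.5},{"travel":[-15,1,0],"yaw":0,"jaw":0.5},{"travel":[-15,0,0],"yaw":0,"jaw":0.5},{"travel":[-15,0,0],"yaw":0,"jaw":0.5},{"travel":[-2,0,0],"yaw":0,"jaw":0.5},{"travel":[0,0,0],"yaw":0,"jaw":0.5},{"travel":[0,0,0],"yaw":0,"jaw":0.5}]' >/dev/null
python3 go.py -44.5 0 29.5 -58.05
```

```text
t 7.75 track xyz mm [-44.5  -3.1  75.2] xang -57.89 tilt -1.0 gap 42.7 ff 0.0 F [-0.2 -0.1  0.3] q6 -1.57
shift [-0.  -3.2 45.7]
yaw 0.16
```

```bash
python3 -m pendant '[{"travel":[0,-1.5,10],"yaw":0,"jaw":0.5},{"travel":[0,0,10],"yaw":0,"jaw":0.5},{"travel":[0,0,0],"yaw":0,"jaw":0.5},{"travel":[0,0,0],"yaw":0,"jaw":0.5},{"travel":[0,0,0],"yaw":0,"jaw":0.5},{"travel":[0,0,0],"yaw":0,"jaw":0.5}]' >/dev/null
python3 go.py -44.5 0 29.5 -58.05
```

```text
t 8.25 track xyz mm [-44.8  -1.1  55.9] xang -57.91 tilt -1.0 gap 42.7 ff 0.0 F [-0.6  0.3  0.6] q6 -1.57
shift [ 0.3 -1.1 26.4]
yaw 0.14
```

```bash
python3 -m pendant '[{"travel":[0,-1,9],"yaw":0,"jaw":0.5},{"travel":[0,0,9],"yaw":0,"jaw":0.5},{"travel":[0,0,7.5],"yaw":0,"jaw":0.5},{"travel":[0,0,0],"yaw":0,"jaw":0.5},{"travel":[0,0,0],"yaw":0,"jaw":0},{"travel":[0,0,0],"yaw":0,"jaw":0},{"travel":[0,0,0],"yaw":0,"jaw":0},{"travel":[0,0,0],"yaw":0,"jaw":0},{"travel":[0,0,0],"yaw":0,"jaw":0}]' >/dev/null
python3 go.py 8 0 30 -58.05
python3 -m pendant '[{"travel":[2,0,0],"yaw":0,"jaw":0},{"travel":[5,0,0],"yaw":0,"jaw":0},{"travel":[5,0,0],"yaw":0,"jaw":0},{"travel":[5,0,0],"yaw":0,"jaw":0},{"travel":[5,0,0],"yaw":0,"jaw":0},{"travel":[5,0,0],"yaw":0,"jaw":0},{"travel":[5,0,0],"yaw":0,"jaw":0},{"travel":[5,0,0],"yaw":0,"jaw":0},{"travel":[4,0,0],"yaw":0,"jaw":0},{"travel":[0,0,0],"yaw":0,"jaw":0}]' >/dev/null
python3 go.py 8 0 30 -58.05
```

```text
t 9.0 track xyz mm [-45.1  -0.4  30.6] xang -57.88 tilt -1.0 gap 12.8 ff 61.3 F [-0.7 -0.6  0.5] q6 -1.57
shift [53.1 -0.2  0.6]
yaw 0.17
t 9.83 track xyz mm [-3.  -0.3 30.5] xang -57.94 tilt -1.0 gap 12.5 ff 61.6 F [-4.6  0.6  3.5] q6 -1.64
shift [11.  -0.2  0.5]
yaw 0.11
```

```bash
python3 -m pendant '[{"travel":[3,0,0],"yaw":0,"jaw":0},{"travel":[2,0,0],"yaw":0,"jaw":0},{"travel":[2,0,0],"yaw":0,"jaw":0},{"travel":[1,0,0],"yaw":0,"jaw":0},{"travel":[0,0,0],"yaw":0,"jaw":0}]' >/dev/null
python3 go.py 8 0 30
python3 -m pendant '[{"travel":[1,0,0],"yaw":0,"jaw":0},{"travel":[1,0,0],"yaw":0,"jaw":0},{"travel":[0,0,0],"yaw":0,"jaw":0}]' >/dev/null
python3 go.py 8 0 30
```

```text
t 10.25 track xyz mm [ 3.8 -0.3 30.5] xang -57.89 tilt -1.0 gap 12.3 ff 61.6 F [-4.4  2.7  3.6] q6 -1.66
shift [ 4.2 -0.3  0.5]
t 10.5 track xyz mm [ 5.6 -0.2 30.6] xang -57.88 tilt -1.0 gap 12.7 ff 61.6 F [-5.1  2.5  3.2] q6 -1.66
shift [ 2.4 -0.2  0.5]
```

```bash
python3 -m pendant '[{"travel":[1,0,0],"yaw":0,"jaw":0},{"travel":[0.5,0,0],"yaw":0,"jaw":0},{"travel":[0,0,0],"yaw":0,"jaw":0}]' >/dev/null
python3 go.py 8 0 30
python3 -m pendant '[{"travel":[1,0,0],"yaw":0,"jaw":0},{"travel":[0,0,0],"yaw":0,"jaw":0}]' >/dev/null
python3 go.py 8 0 30
```

```text
t 10.75 track xyz mm [ 6.3 -0.2 30.5] xang -57.86 tilt -1.0 gap 12.2 ff 61.7 F [-5.2  3.8  3.4] q6 -1.66
shift [ 1.7 -0.2  0.5]
t 10.92 track xyz mm [ 6.3 -0.2 30.5] xang -57.83 tilt -1.0 gap 12.6 ff 61.7 F [-6.8  5.8  3.5] q6 -1.67
shift [ 1.7 -0.2  0.5]
```

```bash
python3 -m pendant '[{"travel":[1.5,0,0],"yaw":0,"jaw":0},{"travel":[0,0,0],"yaw":0,"jaw":0}]' >/dev/null
python3 go.py 8 0 30
python3 -m pendant '[{"travel":[-1.5,0,0],"yaw":0,"jaw":0.1},{"travel":[0,0,0],"yaw":0,"jaw":0.5},{"travel":[0,0,0],"yaw":0,"jaw":0.5},{"travel":[0,0,0],"yaw":0,"jaw":0.5},{"travel":[0,0,-20],"yaw":0,"jaw":0.5},{"travel":[0,0,-25],"yaw":0,"jaw":0.5},{"travel":[0,0,-30],"yaw":0,"jaw":0.5},{"travel":[0,0,0],"yaw":0,"jaw":0.5},{"travel":[0,0,0],"yaw":0,"jaw":0.5}]' >/dev/null
python3 go.py -11.5 -80 105 -67.7
```

```text
t 11.08 track xyz mm [ 6.4 -0.3 30.5] xang -57.78 tilt -1.0 gap 12.3 ff 61.7 F [-8.4  9.8  3.1] q6 -1.67
shift [ 1.7 -0.2  0.5]
t 11.83 track xyz mm [  9.7   2.4 108.2] xang -57.95 tilt -1.0 gap 42.6 ff 0.0 F [ 0.5 -0.4  0.3] q6 -1.67
shift [-21.4  82.4   2.7]
yaw 9.75
```

```bash
python3 -m pendant '[{"travel":[-3,11.5,0],"yaw":0,"jaw":0.5},{"travel":[-3,11.5,0],"yaw":0,"jaw":0.5},{"travel":[-3,11.5,0],"yaw":0,"jaw":0.5},{"travel":[-3,11.5,0],"yaw":0,"jaw":0.5},{"travel":[-3,11.5,0],"yaw":0,"jaw":0.5},{"travel":[-3,11.5,0],"yaw":0,"jaw":0.5},{"travel":[-3,11.5,0],"yaw":0,"jaw":0.5},{"travel":[0,0,0],"yaw":5,"jaw":0.5},{"travel":[0,0,0],"yaw":4.7,"jaw":0.5},{"travel":[0,0,0],"yaw":0,"jaw":0.5},{"travel":[0,0,0],"yaw":0,"jaw":0.5}]' >/dev/null
python3 go.py -11.5 -80 51 -67.7
python3 - <<'E'
from m import *
O=np.array([.4588,.3147]);a=np.radians(-58.05);e=np.array([np.cos(a),np.sin(a)]);f=np.array([-e[1],e[0]])
for n in("top","scene"):
    c,X,uv=cloud(n)
    L=np.c_[(X[:,:2]-O)@e,(X[:,:2]-O)@f,X[:,2]]*1000
    m=(abs(L[:,2]-40)<4)&(L[:,0]<60)&(L[:,0]>-40)&(abs(L[:,1])<20)
    P=L[m]; print(n,len(P)); 
    if len(P)>5: print(P.mean(0),cv2.minAreaRect(P[:,:2].astype(np.float32)))
    if n=="scene":cv2.imwrite("pics/s4.png",cv2.resize(c["frame"][150:270,210:370,::-1],None,fx=4.5,fy=4.5,interpolation=cv2.INTER_CUBIC))
E
```

```text
t 12.75 track xyz mm [-11.9 -81.3 104.2] xang -67.5 tilt -1.0 gap 42.6 ff 0.0 F [-1.1 -0.5  0.2] q6 -1.47
shift [ 0.1 -1.4 53.2]
yaw 0.2
top 0
scene 39
[ 2.42325514 -0.66153316 39.67485524] ((3.756829261779785, 0.11907196044921875), (24.72357177734375, 14.436716079711914), 2.455465793609619)
```

View pics/s4.png

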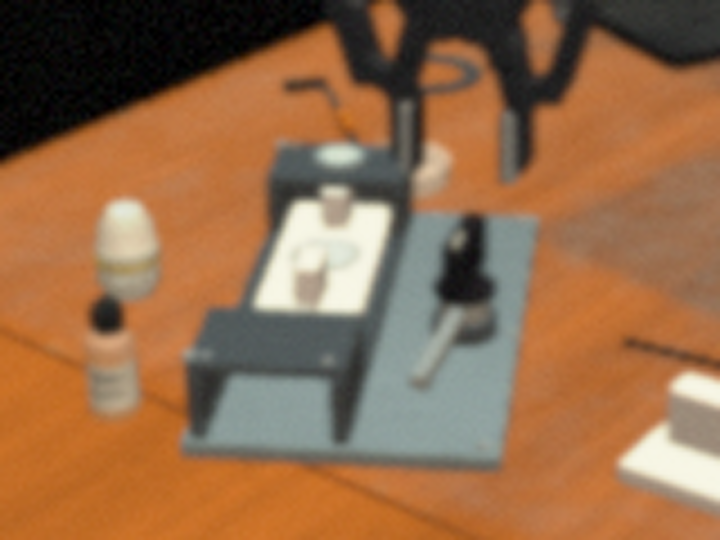

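The scene picture shows the trailing grip at (310,275) and the leading grip at (335,205), under the imaging mouth. Scene depth puts the carrier at roughly 49–52 mm, too close to the 48 mm limit. I'll press it home once more from behind with the fingers shut before locking.

```bash
python3 -m pendant '[{"travel":[0,0,0],"yaw":-5,"jaw":0},{"travel":[0,0,0],"yaw":-4.7,"jaw":0},{"travel":[-2,-12,0],"yaw":0,"jaw":0},{"travel":[-2,-12,0],"yaw":0,"jaw":0},{"travel":[-2,-12,0],"yaw":0,"jaw":0},{"travel":[-2,-12,0],"yaw":0,"jaw":0},{"travel":[-2,-12,0],"yaw":0,"jaw":0},{"travel":[-2,-12,0],"yaw":0,"jaw":0},{"travel":[-4,-9,0],"yaw":0,"jaw":0},{"travel":[0,0,10],"yaw":0,"jaw":0},{"travel":[0,0,10],"yaw":0,"jaw":0},{"travel":[0,0,0],"yaw":0,"jaw":0}]' >/dev/null
python3 go.py -26 0 33 -58.05
```

```text
t 13.85 track xyz mm [-28.4  -2.5  81.6] xang -57.86 tilt -1.0 gap 0.4 ff 0.0 F [-0.9  0.3 -0.9] q6 -1.6
shift [ 2.4 -2.8 48.6]
yaw 0.19
```

```bash
python3 -m pendant '[{"travel":[0,-1,12],"yaw":0,"jaw":0},{"travel":[0,0,12],"yaw":0,"jaw":0},{"travel":[0,0,12],"yaw":0,"jaw":0},{"travel":[0,0,10],"yaw":0,"jaw":0},{"travel":[0,0,0],"yaw":0,"jaw":0},{"travel":[0,0,0],"yaw":0,"jaw":0}]' >/dev/null
python3 go.py -17 0 33
python3 -m pendant '[{"travel":[3,0,0],"yaw":0,"jaw":0},{"travel":[3,0,0],"yaw":0,"jaw":0},{"travel":[2,0,0],"yaw":0,"jaw":0},{"travel":[0,0,0],"yaw":0,"jaw":0}]' >/dev/null
python3 go.py -17 0 33
```

```text
t 14.35 track xyz mm [-28.5  -0.   37.9] xang -57.89 tilt -1.0 gap -0.0 ff 0.0 F [ 0.   0.9 -0.3] q6 -1.6
shift [11.5  0.   4.9]
t 14.68 track xyz mm [-19.9   2.   40.2] xang -57.93 tilt -1.0 gap -0.2 ff 0.0 F [ 0.5 -0.3  0.3] q6 -1.61
shift [2.9 2.  7.2]
```

```bash
python3 -m pendant '[{"travel":[0,0,4],"yaw":0,"jaw":0},{"travel":[1.5,0,0],"yaw":0,"jaw":0},{"travel":[1,0,0],"yaw":0,"jaw":0},{"travel":[0,0,0],"yaw":0,"jaw":0}]' >/dev/null
python3 go.py -17 0 33
python3 -m pendant '[{"travel":[2,0,0],"yaw":0,"jaw":0},{"travel":[0,0,0],"yaw":0,"jaw":0}]' >/dev/null
python3 go.py -17 0 33
python3 -m pendant '[{"travel":[2,0,0],"yaw":0,"jaw":0},{"travel":[0,0,0],"yaw":0,"jaw":0}]' >/dev/null
python3 go.py -17 0 33
```

```text
t 15.02 track xyz mm [-17.8   1.1  35.1] xang -57.9 tilt -1.0 gap 0.2 ff 0.0 F [-0.5 -0.1  0. ] q6 -1.62
shift [0.8 1.1 2.1]
t 15.18 track xyz mm [-17.3   1.2  35.3] xang -57.85 tilt -1.0 gap -0.0 ff 2.1 F [-2.1  3.6 -0.3] q6 -1.62
shift [0.3 1.2 2.3]
t 15.35 track xyz mm [-17.2   1.2  35.4] xang -57.79 tilt -1.0 gap 0.0 ff 4.3 F [-5.1  6.9  0.5] q6 -1.63
shift [0.2 1.2 2.4]
```

Contact stopped the TCP at -17.2 with the force rising. The grip's rear face is therefore at about -6.2, which puts the carrier at about 51.8 mm, fully home. Back to the knob.

```bash
python3 -m pendant '[{"travel":[-8,0,0],"yaw":0,"jaw":0},{"travel":[0,0,-25],"yaw":0,"jaw":0},{"travel":[0,0,-25],"yaw":0,"jaw":0},{"travel":[0,0,-20],"yaw":0,"jaw":0.3},{"travel":[1,13,0],"yaw":0,"jaw":0.5},{"travel":[1,13,0],"yaw":0,"jaw":0.5},{"travel":[1,13,0],"yaw":0,"jaw":0.5},{"travel":[1,13,0],"yaw":0,"jaw":0.5},{"travel":[1,13,0],"yaw":0,"jaw":0.5},{"travel":[1,13,0],"yaw":0,"jaw":0.5},{"travel":[0,0,0],"yaw":5,"jaw":0.5},{"travel":[0,0,0],"yaw":4.7,"jaw":0.5}]' >/dev/null
python3 -m pendant '[{"travel":[0,0,0],"yaw":0,"jaw":0.5},{"travel":[0,0,0],"yaw":0,"jaw":0.5},{"travel":[0,0,0],"yaw":0,"jaw":0.5},{"travel":[0,0,0],"yaw":0,"jaw":0.5}]' >/dev/null
python3 go.py -11.5 -80 51 -67.7
```

```text
t 16.68 track xyz mm [-15.7 -76.6 105.3] xang -67.52 tilt -1.0 gap 42.8 ff 0.0 F [-0.4 -1.2  0.2] q6 -1.46
shift [ 4.6  2.7 54.3]
yaw 0.18
```

```bash
python3 -m pendant '[{"travel":[4.6,2.7,0],"yaw":0,"jaw":0.5},{"travel":[0,0,10],"yaw":0,"jaw":0.5},{"travel":[0,0,10],"yaw":0,"jaw":0.5},{"travel":[0,0,0],"yaw":0,"jaw":0.5},{"travel":[0,0,0],"yaw":0,"jaw":0.5},{"travel":[0,0,0],"yaw":0,"jaw":0.5},{"travel":[0,0,0],"yaw":0,"jaw":0.5}]' >/dev/null
python3 go.py -11.5 -80 51 -67.7
python3 -m pendant '[{"travel":[0,0,11],"yaw":0,"jaw":0.5},{"travel":[0,0,11],"yaw":0,"jaw":0.5},{"travel":[0,0,11],"yaw":0,"jaw":0.5},{"travel":[0,0,0],"yaw":0,"jaw":0.5},{"travel":[0,0,0],"yaw":0,"jaw":0.5},{"travel":[0,0,0],"yaw":0,"jaw":0.5}]' >/dev/null
python3 go.py -11.5 -80 51 -67.7
```

```text
t 17.27 track xyz mm [-11.7 -80.   85.4] xang -67.59 tilt -1.0 gap 42.6 ff 0.0 F [ 1.4 -0.3  0.8] q6 -1.47
shift [ 0.2 -0.  34.4]
yaw 0.11
t 17.77 track xyz mm [-11.7 -80.4  51.9] xang -67.59 tilt -1.0 gap 42.7 ff 0.0 F [0.2 0.3 0.5] q6 -1.47
shift [ 0.1 -0.5  0.9]
yaw 0.11
```

Well centred over the bar, so I'll close and turn clockwise (tool yaw +).

```bash
python3 -m pendant '[{"travel":[0,0,0],"yaw":0,"jaw":0},{"travel":[0,0,0],"yaw":0,"jaw":0},{"travel":[0,0,0],"yaw":0,"jaw":0},{"travel":[0,0,0],"yaw":0,"jaw":0},{"travel":[0,0,0],"yaw":0,"jaw":0},{"travel":[0,0,0],"yaw":5,"jaw":0},{"travel":[0,0,0],"yaw":5,"jaw":0},{"travel":[0,0,0],"yaw":5,"jaw":0},{"travel":[0,0,0],"yaw":5,"jaw":0},{"travel":[0,0,0],"yaw":0,"jaw":0}]' >/dev/null
python3 go.py -11.5 -80 51 -147.9; python3 -c "
from h import *; print(manip.sense()['ft_torque'])"
```

```text
t 18.6 track xyz mm [-12.1 -81.5  53.1] xang -87.7 tilt -1.0 gap 10.8 ff 61.1 F [-4.8 -2.3  4.9] q6 -1.12
shift [-0.2 -1.6  2.1]
yaw 60.2
[-0.3883012   0.90449633  0.18372095]
```

```bash
python3 -m pendant '[{"travel":[0,0,0],"yaw":6,"jaw":0},{"travel":[0,0,0],"yaw":6,"jaw":0},{"travel":[0,0,0],"yaw":6,"jaw":0},{"travel":[0,0,0],"yaw":6,"jaw":0},{"travel":[0,0,0],"yaw":6,"jaw":0},{"travel":[0,0,0],"yaw":6,"jaw":0},{"travel":[0,0,0],"yaw":6,"jaw":0},{"travel":[0,0,0],"yaw":6,"jaw":0},{"travel":[0,0,0],"yaw":6,"jaw":0},{"travel":[0,0,0],"yaw":6,"jaw":0},{"travel":[0,0,0],"yaw":0,"jaw":0},{"travel":[0,0,0],"yaw":0,"jaw":0}]' >/dev/null
python3 go.py -11.5 -80 51 -147.9; python3 -c "
from h import *; print(manip.sense()['ft_torque'])"
```

```text
t 19.6 track xyz mm [-11.6 -81.2  53.1] xang -147.48 tilt -1.0 gap 10.6 ff 61.0 F [-3.9 -2.4  6. ] q6 -0.08
shift [-1.2 -0.1  2.1]
yaw 0.42
[-0.61668984  0.85620458 -0.04215676]
```

Turned to the locked angle with almost no torque left, so it's in the notch. I'll release, back off and inspect.

```bash
python3 -m pendant '[{"travel":[0,0,0],"yaw":0,"jaw":0.1},{"travel":[0,0,0],"yaw":0,"jaw":0.5},{"travel":[0,0,0],"yaw":0,"jaw":0.5},{"travel":[0,0,0],"yaw":0,"jaw":0.5},{"travel":[0,0,-20],"yaw":0,"jaw":0.5},{"travel":[0,0,-30],"yaw":0,"jaw":0.5},{"travel":[0,0,-40],"yaw":0,"jaw":0.5},{"travel":[0,0,-40],"yaw":0,"jaw":0.5},{"travel":[0,0,0],"yaw":0,"jaw":0.5}]' >/dev/null
python3 go.py -250 -120 240
```

```text
t 20.35 track xyz mm [-11.4 -75.  191.7] xang -147.55 tilt -0.9999 gap 42.9 ff 0.0 F [2.  1.3 1. ] q6 -0.07
shift [ 42.1 238.9 -49.3]
```

```bash
python3 -m pendant '[{"travel":[4,22,-4],"yaw":0,"jaw":0.5},{"travel":[4,22,-4],"yaw":0,"jaw":0.5},{"travel":[4,22,-4],"yaw":0,"jaw":0.5},{"travel":[4,22,-4],"yaw":0,"jaw":0.5},{"travel":[4,22,-4],"yaw":0,"jaw":0.5},{"travel":[4,22,-4],"yaw":0,"jaw":0.5},{"travel":[4,22,-4],"yaw":0,"jaw":0.5},{"travel":[4,22,-4],"yaw":0,"jaw":0.5},{"travel":[4,22,-4],"yaw":0,"jaw":0.5},{"travel":[4,22,-4],"yaw":0,"jaw":0.5},{"travel":[0,0,0],"yaw":0,"jaw":0.5},{"travel":[0,0,0],"yaw":0,"jaw":0.5}]' >/dev/null
python3 - <<'E'
from m import *
O=np.array([.4588,.3147]);a=np.radians(-58.05);e=np.array([np.cos(a),np.sin(a)]);f=np.array([-e[1],e[0]])
c,X,uv=cloud("top")
L=np.c_[(X[:,:2]-O)@e,(X[:,:2]-O)@f,X[:,2]]*1000
for m in ((abs(L[:,2]-40)<4)&(L[:,0]<60)&(L[:,0]>-40)&(abs(L[:,1])<20),(abs(L[:,2]-68)<5)&(abs(L[:,0]+11)<40)&(abs(L[:,1]+80)<40)):
    P=L[m]; print(len(P),cv2.minAreaRect(P[:,:2].astype(np.float32)) if len(P)>4 else 0)
cv2.imwrite("pics/t5.png",cv2.resize(c["frame"][120:260,230:420,::-1],None,fx=4,fy=4,interpolation=cv2.INTER_CUBIC))
E
```

```text
65 ((6.841892242431641, 1.4845352172851562), (14.20062255859375, 25.691123962402344), 89.06952667236328)
105 ((-11.400205612182617, -80.37346649169922), (11.939948081970215, 44.55425262451172), 0.515385091304779)
```

View pics/t5.png

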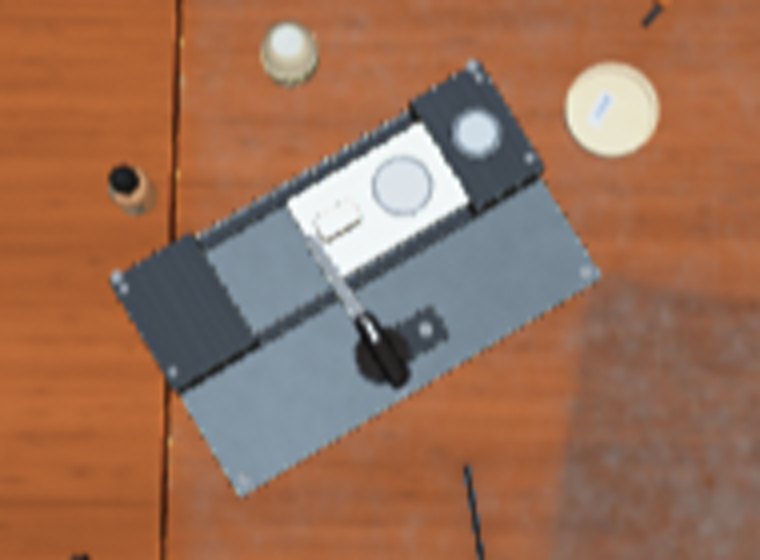

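The top view shows the tongue across the track at crop pixel (330,265), just behind the trailing grip at (338,220). That grip measures x=6.8, so the carrier is at 51.8 mm. The bar sits at the locked angle, and the objective, vial and dish haven't moved.

```bash
python3 -c "
from h import *; print(manip.close_job())"
```

```text
the job is handed in; nothing more can be done
None
```

The carrier is home against the end stop (measured x ≈ 51.8 mm of 52), the lock knob is in its locked notch with the tongue behind the carrier, the bystanders are where they were, and the job is handed in; no verdict came back.

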